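# Light up the marked edge of a clamped instrument plate

### The job

Draw the yellow inspection torch out of its slanted sleeve and turn it level, then hold it raised in front of the wooden plate in the blue vice, on the robot's side, shining square-on at the middle of the red tape with its lens about 8 cm from the tape. Finish while still holding the torch there, steady in the gripper: do not put it down or let go. Touch neither the vice nor the plate, and leave the file in the other sleeve and everything else on the bench where it is.

Things in the scene. Friction and masses are not known exactly. Their poses are not given: they have to be found in the camera images.
- torch: Torch, about 140 g: yellow handle with black bands, 28 mm diameter, 90 mm long, then a wand, 12 mm diameter, 70 mm long, lens at its end. Origin on the axis at mid handle; x axis along the torch to the lens (handle x = -45 to 45 mm, wand 45 to 115). At first the wand is down in a sleeve, x pointing some 42 degrees down, away from the robot. Drawn 70 mm straight back along its axis it is free.
- torch_lens (a point): The middle of the torch's lens, at the end of the wand, 115 mm from the torch's origin along its x axis.
- holder: Tool holder fixed to the bench: dark wooden plate 130 x 170 x 12 mm with two slanted steel sleeves, 24 mm outside, 15 mm inside, 55 mm long. Origin at bench level, z up; mouths at x = 0, y = +45 and -45 mm, z = 85 mm; sleeves run from there 45 degrees down towards +x. The torch is in one, the file in the other, handle shoulders on the mouths; handle tops reach z = 160 mm.
- file: Round file in the other sleeve, to be left alone: light wooden handle with a brass ferrule, 26 mm diameter and 90 mm long, dark steel blade 11 mm diameter, 70 mm long. Origin at the middle of the handle, x axis towards the blade's end.
- vice: Blue vice fixed to the bench, a pale wooden plate 8 mm thick, 280 mm wide clamped upright in it. Origin at bench level under the plate's robot-side face; z up, y along the plate, x square to it, away from the robot. On that side the jaw reaches x = -28 mm up to z = 110, a screw with crossbar x = -68 at z = 58. Plate's top edge: z = 185 mm in the middle, 212 at y = -85, 204 at y = 77.
- mark (a point): The middle of the red tape on the plate's face towards the robot, 171 mm above the bench. The tape is 24 mm wide and folds over the top edge in the middle of the plate, 32 mm down both faces.
- glue_bottle: White bottle with orange cap, 60 mm diameter, 150 mm tall, standing; origin under its middle. Leave alone.
- mallet: Hammer lying on the bench on the right; origin under its middle. Leave alone.
- block_plane: Small steel hand plane, 150 x 50 x 75 mm, on the left; origin under its middle. Leave alone.
- sanding_block: Cork sanding block, 110 x 60 x 36 mm, on the left; origin under its middle. Leave alone.
- brush_jar: Green glass jar with brushes, 72 mm diameter, 140 mm tall with the brushes, on the right; origin under its middle. Leave alone.

How it is judged:
On the way:
1. the torch is drawn clear of its sleeve and held by the gripper, its lens more than 90 mm above the bench (height (world z) of torch_lens above 0.09 m and contact force between torch and the fingers above 1 N and contact force between torch and holder below 0.1 N), for 0.2 s.
At the end, for the whole second after the job is handed in: The torch is still, held by the fingers, clear of holder and vice; level within 12 degrees, square to the plate within 17 degrees; lens on the robot's side, 5 to 12 cm from the tape; its axis passes within 25 mm (sideways, up or down) of the middle of the tape (contact force between torch and the fingers above 1 N and contact force between torch and holder below 0.1 N and contact force between torch and vice below 0.1 N and height (world z) of torch_lens above 0.12 m and angle between torch's own x axis and vertical between 1.3608 and 1.7808 rad and angle between the x axis of torch and the x axis of vice, either way round below 0.3 rad and x of mark in the frame of torch between 0.165 and 0.235 m and y of mark in the frame of torch between -0.025 and 0.025 m and z of mark in the frame of torch between -0.025 and 0.025 m and x of torch_lens in the frame of vice below -0.04 m and linear speed of torch below 0.03 m/s and angular speed of torch below 0.2 rad/s); the arm keeps its last pose, push and grip.
It fails at once if the vice or the plate is touched (contact force between anything else and vice above 2 N).
It fails at once if the file, bottle, hammer, plane, sanding block or jar is moved by more than 25 mm (distance of any of file, glue_bottle, mallet, block_plane, sanding_block, brush_jar from where it was at the start of the episode above 0.025 m).
It also fails if it takes over 43 s, if anything falls off the work surface, if the arm or the gripper's body presses on something with over 40 N, if the wrist force passes 120 N, or if a joint passes its speed limit or range.

### The arm

A 6-joint arm with a two-finger parallel gripper is mounted at the origin on the work surface. World frame = base frame: x ahead of the robot, y to its left, z up, the work surface at z = 0. Lengths are in m, angles in rad, forces in N, time in s.
With the tool pointing down it reaches from about 0.25 to 0.775 m from the base axis. Payload 4 kg.
Tool frame: the origin (TCP) lies between the finger pads; the fingertips stand 17 mm ahead of it and the grasp point (between the pads) lies 2 mm behind it (r.tip_extent is the z of the fingertips in the tool frame, in m); z points along the fingers, y is the line along which they close (so a half turn about z gives the same grasp; the last joint's range is limited). The gripper opens to 94 mm and grips with 3 to 60 N. Pads are 16 mm wide; open, the fingers measure 119 mm over their backs; the gripper's body (75 mm by 177 mm) begins 78 mm behind the grasp point.
Start: joints at [-1.233, 0.087, 1.371, -0, 1.684, -0.103], TCP at [0.235, -0.497, 0.223] pointing down, gripper open.
Joint ranges: [-3.1, 3.1], [-0.76, 2.03], [0.27, 2.55], [-1.08, 4.22], [0.17, 2.65], [-2.57, 2.57]. Speed limits (rad/s): [2.79, 2.79, 3.14, 3.14, 3.14, 3.14].

### API

Orientations are given as a unit quaternion [w, x, y, z].
In Python, from plant import r gives the robot as it stands.
- The arm moves only by the tool inch_along, called as a command line: name --argument value ..., lists and objects as JSON in quotes. Schema: {"type":"object","properties":{"moves":{"type":"array","items":{"type":"object","properties":{"aperture":{"type":"number"},"d":{"type":"array","items":{"type":"number"},"minItems":3,"maxItems":3},"spin":{"type":"number"}},"additionalProperties":false,"required":["aperture"]},"minItems":1,"maxItems":8},"grip_force":{"type":"number"},"only":{"type":"string"},"quiet":{"type":"boolean"},"lines":{"type":"string"}},"required":["moves"],"additionalProperties":false}. moves is a list of rows, 1 to 8 of them, each an object with the fields aperture (the finger opening in m), d (a list: dx, dy, dz in fractions of the full range, 1 being 0.6 m), spin (a turn about the tool's z in fractions of the full range, 1 being pi rad); a field left out counts as zero (the opening has to be given); each row shifts and turns the commanded pose from where the row before left it, along the tool's axes as they then stand; what a row does not reach is not made up. A row lasts 1/10 s, in which the tool goes at most 0.05 m and 0.15 rad, less where a joint would pass 70% of its speed; a pose out of reach is approached as far as the arm can. The fingers move at their own pace and stop on an object; grip_force is the grip in N (left out, the last holds). Time passes only in rows, so rows that do not move let the fingers close. The tool returns the time, the measured TCP pose, the force, the opening and the grip force at its end. only (a regular expression) keeps the lines of the reply that match it, lines (a string "A,B") keeps lines A to B, and quiet returns only ok. A shift or turn number past 1, either way, is cut back to 1. Input that does not fit is refused with a message, and nothing moves.
- r.sense(): the state, without advancing time (a new reading comes with each control period).
- r.capture(name): name is "scene" or "top"; returns a dict with "frame" (400x640x3 uint8, red, green, blue), "fovy" (degrees; the focal length in pixels is half the picture's height over the tangent of half this angle, whatever the lens; pixels are square), "cx", "cy" (the principal point, pixels), "D" ([k1, k2, p1, p2, k3] as OpenCV has them; the pictures are not rectified), "T" (4x4, takes a point from camera to world coordinates). Camera axes: x right, y down, z forward; pixel columns grow to the right and rows downward; lengths in m; the calibration is good to about 2 mm. A picture is of the moment at which its call begins. There is no depth.
- r.job_done(): hands the job in; it is judged then, once.
The state is a dict: "clock": time; "joints": joint angles; "dq": joint speeds; "effort": joint torques, N m; "tcp_pos": TCP position; "tool_rot": TCP orientation; "force": force on the tool from outside, world axes, zero at the start; "ft_torque": the same for the moment, N m; "grip_width": finger opening in m; "grasp_force": force on a finger pad.
Only numpy, scipy, OpenCV 4.12 (cv2) and the standard library are available. Lean on these libraries where they do the work, as an engineer would, in place of code of your own. Each camera call takes 0.05 s, during which the arm holds its last target. There are 200 camera calls.

## Working session

There is one attempt and no reset: what is moved stays moved. The work goes in short steps, Python scripts to look and compute and a tool call to move; the robot and the scene stay as the last step left them, time stands still between calls to the robot, and variables do not carry over. Pictures are saved under pics/ and viewed, at most 10 in all, crops included, and the job is handed in when it is done.

```bash
ls; mkdir -p pics; python3 - <<'E'
from plant import r
import cv2
for n in("scene","top"):
    c=r.capture(n); cv2.imwrite(f"pics/{n}0.png",c["frame"][:,:,::-1]); print(n,c["fovy"],c["cx"],c["cy"],c["D"],c["T"].tolist() if hasattr(c["T"],'tolist') else c["T"])
print(r.sense(),r.tip_extent)
E
```

```text
pics
plant.py
scene 53.679827308315275 320.0028460166931 198.590711020509 [-0.06818426  0.          0.          0.          0.        ] [[-0.3932510845398938, 0.48595588800242073, -0.7805129463525741, 1.4379211078144847], [0.9192634789028348, 0.19160078784980258, -0.3438659541896992, 0.3714440065702159], [-0.01755678967393111, -0.8527227058142135, -0.5220687178190545, 0.7066418556962047], [0.0, 0.0, 0.0, 1.0]]
top 57.35100601583751 319.7770074344069 199.46203670383224 [-0.05232728  0.          0.          0.          0.        ] [[-0.02431009299003201, -0.9772849810107392, 0.21053048536887764, 0.3217126683725781], [-0.9996995697677489, 0.024423899591232368, -0.0020599356628250086, -0.02477992729944649], [-0.0031288312504156196, -0.21051731287377906, -0.9775851223271607, 1.3140757238049654], [0.0, 0.0, 0.0, 1.0]]
{'clock': 0.1, 'joints': array([-1.23309235e+00,  8.79060702e-02,  1.37210089e+00, -2.40881794e-06,
        1.68360169e+00, -1.03102938e-01]), 'dq': array([ 0.00095415, -0.00047189, -0.00374293,  0.00060203, -0.00087767,
       -0.00055066]), 'effort': array([ 2.04893986e-03, -3.41253233e+01, -3.03301048e+01,  7.20602763e-02,
        3.03718122e-02, -9.37126038e-05]), 'tcp_pos': array([ 0.23450802, -0.49698931,  0.22140867]), 'tool_rot': array([-1.00093185e-03,  9.75808857e-01,  2.18623096e-01, -1.19156474e-04]), 'force': array([-0.07724069,  0.8438568 ,  0.05553623]), 'ft_torque': array([-0.02888093, -0.00844486, -0.00872039]), 'grasp_force': 0.0, 'grip_width': 0.09383132092599145} 0.017
```

View pics/scene0.png

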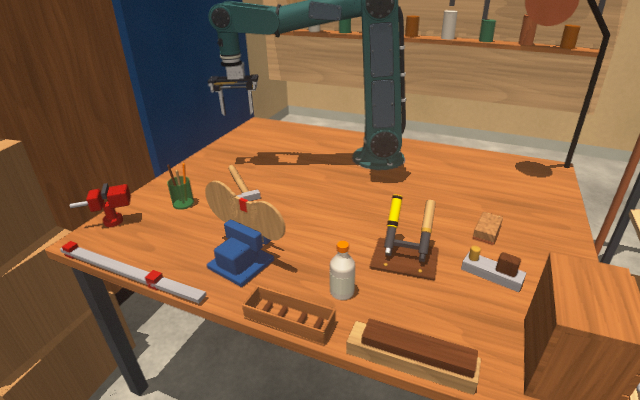

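View pics/top0.png

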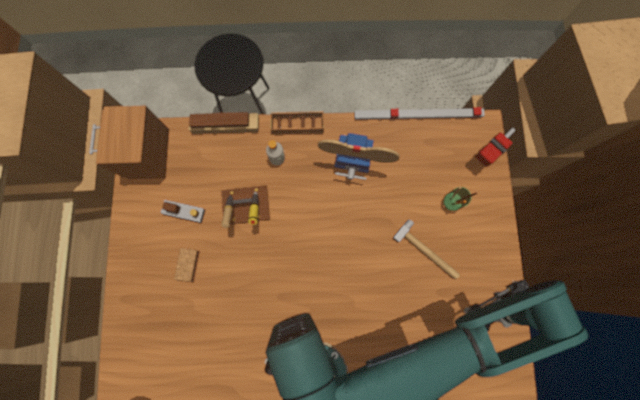

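```bash
cat > h.py <<'E'
import numpy as np,cv2
from plant import r
def cam(n):
    c=r.capture(n); f=200/np.tan(np.radians(c["fovy"])/2)
    c["K"]=np.array([[f,0,c["cx"]],[0,f,c["cy"]],[0,0,1]]); c["T"]=np.array(c["T"]); c["D"]=np.array(c["D"]); return c
def ray(c,p):
    u=cv2.undistortPoints(np.array([[p]],float),c["K"],c["D"])[0,0]
    d=c["T"][:3,:3]@np.array([u[0],u[1],1]); return c["T"][:3,3],d/np.linalg.norm(d)
def onz(c,p,z):
    o,d=ray(c,p); return o+d*(z-o[2])/d[2]
def tri(c1,p1,c2,p2):
    o1,d1=ray(c1,p1);o2,d2=ray(c2,p2)
    s=np.linalg.lstsq(np.c_[d1,-d2],o2-o1,rcond=None)[0]
    a,b=o1+s[0]*d1,o2+s[1]*d2; return (a+b)/2,np.linalg.norm(a-b)
def proj(c,P):
    R=c["T"][:3,:3].T; t=-R@c["T"][:3,3]
    return cv2.projectPoints(np.atleast_2d(np.array(P,float)),cv2.Rodrigues(R)[0],t,c["K"],c["D"])[0][:,0]
def mask(c,lo,hi):
    return cv2.inRange(cv2.cvtColor(c["frame"],cv2.COLOR_RGB2HSV),lo,hi)
E
python3 - <<'E'
from h import *
s,t=cam("scene"),cam("top")
def crop(c,x,y,w,h): return cv2.resize(c["frame"][y:y+h,x:x+w,::-1],(400,300),interpolation=cv2.INTER_CUBIC)
im=np.vstack([np.hstack([crop(t,210,170,80,60),crop(s,360,190,120,90)]),np.hstack([crop(t,310,125,100,75),crop(s,190,165,120,90)])])
cv2.imwrite("pics/crop.png",im)
for n,c in(("s",s),("t",t)):
  for nm,lo,hi in(("yel",(22,150,120),(34,255,255)),("red",(0,190,120),(5,255,255)),("red2",(173,190,120),(180,255,255))):
    k,l,st,ce=cv2.connectedComponentsWithStats(mask(c,lo,hi))
    print(n,nm,[(st[i].tolist(),ce[i].round(1).tolist()) for i in range(1,k) if st[i,4]>5])
E
```

```text
s yel [([389, 198, 13, 24, 217], [394.8, 209.4]), ([388, 225, 9, 3, 16], [392.4, 225.7])]
s red [([107, 184, 20, 16, 201], [116.4, 190.5]), ([86, 189, 14, 17, 131], [92.2, 195.2]), ([239, 198, 9, 14, 78], [242.6, 204.0]), ([105, 201, 5, 11, 29], [106.6, 205.7]), ([107, 213, 10, 12, 37], [111.6, 219.1]), ([62, 241, 15, 11, 78], [68.5, 245.5]), ([66, 255, 6, 3, 6], [68.5, 256.2]), ([146, 270, 16, 13, 111], [152.4, 275.8]), ([148, 284, 4, 4, 7], [149.1, 285.7])]
s red2 []
t yel [([249, 204, 9, 19, 122], [253.2, 212.2])]
t red [([474, 108, 6, 7, 22], [477.1, 111.2]), ([496, 133, 15, 15, 100], [503.1, 140.2]), ([481, 143, 20, 20, 189], [490.4, 152.7]), ([355, 147, 4, 3, 7], [356.6, 148.1])]
t red2 []
```

View pics/crop.png

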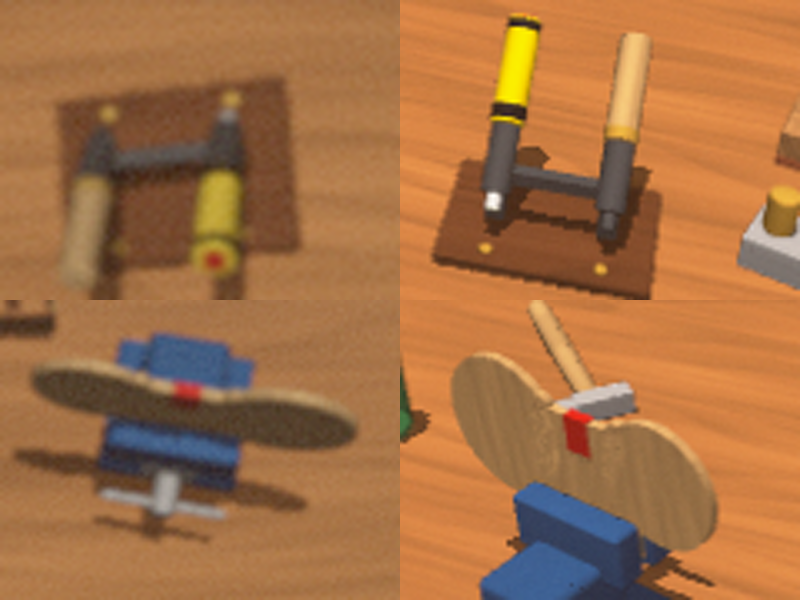

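```bash
python3 - <<'E'
from h import *
s,t=cam("scene"),cam("top")
np.set_printoptions(precision=4,suppress=True)
L=tri(s,(387.9,250.9),t,(255.6,193)); E=tri(s,(397.5,195.1),t,(252.8,222.4)); print("lens",L,"end",E)
d=L[0]-E[0]; print("len",np.linalg.norm(d),"yaw",np.degrees(np.arctan2(d[1],d[0])),"pitch",np.degrees(np.arcsin(d[2]/np.linalg.norm(d))))
for p in((221.6,190.6),(266.6,185.6),(270,219)): print("plate",onz(t,p,.012))
print("holes/brass",[onz(t,p,.012) for p in((210+110/5,170+113/5),(210+232/5,170+98/5))])
# tape top middle
print("tape top z.185",onz(t,(357,147.2),.185), tri(s,(190+580*.3-120,165+112*.3),t,(357,147)))
print("scene ray at z.185",onz(s,(190+180*.3,165+113*.3),.185))
a=tri(s,(205,190.5),t,(318.3,143.8));b=tri(s,(285.1,228),t,(398.8,158.8));print("ends",a,b)
d=b[0]-a[0];print("width",np.linalg.norm(d),"yaw of plate x",np.degrees(np.arctan2(d[0],-d[1])))
# crossbar ends z=.058
p,q=onz(t,(310+100/4,125+192/4),.058),onz(t,(310+224/4,125+213/4),.058);print("bar",p,q,(p-q))
d=q-p;print(np.degrees(np.arctan2(d[0],-d[1])))
p,q=onz(t,(310+107/4,125+124/4),.11),onz(t,(310+242/4,125+138/4),.11);d=q-p;print("jaw back edge",p,q,np.degrees(np.arctan2(d[0],-d[1])))
E
```

```text
lens (array([0.6242, 0.2033, 0.0433]), np.float64(0.003958289533564954)) end (array([0.5029, 0.192 , 0.1447]), np.float64(0.0014125422948821854))
len 0.15851784735019833 yaw 5.358838754075571 pitch -39.74621272248861
plate [0.6445 0.3327 0.012 ]
plate [0.6592 0.1668 0.012 ]
plate [0.5346 0.1537 0.012 ]
holes/brass [array([0.6359, 0.294 , 0.012 ]), array([0.645 , 0.2042, 0.012 ])]
tape top z.185 [ 0.7362 -0.1528  0.185 ] (array([ 0.7345, -0.1508,  0.1888]), np.float64(0.0036322144759295873))
scene ray at z.185 [ 0.7305 -0.1518  0.185 ]
ends (array([ 0.7883, -0.1004,  0.245 ]), np.float64(0.1851080150154401)) (array([ 0.6798, -0.1933,  0.0914]), np.float64(0.23456215738273692))
width 0.20977636219182524 yaw of plate x -49.41996596761269
bar [ 0.6875 -0.0841  0.058 ] [ 0.6653 -0.1938  0.058 ] [0.0221 0.1097 0.    ]
-11.40572689928995
jaw back edge [ 0.7333 -0.0898  0.11  ] [ 0.7178 -0.2059  0.11  ] -7.611992724869192
```

The rows are not in the units I measure in: shifts go in shares of 0.6 m and turns go in shares of pi rad. I convert before sending: -0.037 m / 0.6 = -0.0617, -0.03 m / 0.6 = -0.05, 0.117 rad / 3.1416 = 0.0372.

inch_along --moves '[{"aperture": 0.06, "d": [0, 0, -0.05], "spin": 0.0372}, {"aperture": 0.06, "d": [0, 0, -0.05], "spin": 0.0372}, {"aperture": 0.06, "d": [0, 0, -0.05], "spin": 0.0372}, {"aperture": 0.06, "d": [0.0333, -0.0617, 0]}, {"aperture": 0.06, "d": [0.0333, -0.0617, 0]}, {"aperture": 0.06, "d": [0.0333, -0.0617, 0]}, {"aperture": 0.06, "d": [0.0333, -0.0617, 0]}, {"aperture": 0.06, "d": [0.0333, -0.0617, 0]}]' --grip_force 8

```text
clock: 1.1
tcp_pos: [0.318, -0.3026, 0.3125]
tool_rot: [0.0, 0.999, 0.045, 0.0]
force: [0.7, -0.8, -0.8]
grip_width: 0.06
grasp_force: 0.0
```

inch_along --moves '[{"aperture": 0.06, "d": [0.0333, -0.0617, 0]}, {"aperture": 0.06, "d": [0.0333, -0.0617, 0]}, {"aperture": 0.06, "d": [0.0333, -0.0617, 0]}, {"aperture": 0.06, "d": [0.0333, -0.0617, 0]}, {"aperture": 0.06, "d": [0.0333, -0.0617, 0]}, {"aperture": 0.06, "d": [0.0333, -0.0617, 0]}, {"aperture": 0.06, "d": [0.0333, -0.0617, 0]}, {"aperture": 0.06, "d": [0.0333, -0.0617, 0]}]'

```text
clock: 1.9
tcp_pos: [0.4508, 0.0067, 0.3126]
tool_rot: [0.0, 0.999, 0.045, 0.0]
force: [-0.4, 0.5, -0.3]
grip_width: 0.0601
grasp_force: 0.0
```

```bash
cat > where.py <<'E'
import sys
from h import *
from scipy.spatial.transform import Rotation as Ro
np.set_printoptions(precision=4,suppress=True)
st=r.sense(); R=Ro.from_quat(st["tool_rot"],scalar_first=True).as_matrix(); p=st["tcp_pos"]
print("t",st["clock"],"tcp",p,"yaw",np.degrees(np.arctan2(R[1,0],R[0,0])),"zax",R[:,2],"q6",st["joints"][5],"grip",st["grip_width"],st["grasp_force"],"F",st["force"])
if len(sys.argv)>3: print("tool-frame move",R.T@(np.array(sys.argv[1:4],float)-p))
E
python3 where.py 0.536 0.195 0.22
python3 - <<'E'
from h import *
s,t=cam("scene"),cam("top")
a=tri(s,(285.1,228),t,(318.3,143.8));b=tri(s,(205,190.5),t,(398.8,158.8));print("ends",a,b)
d=b[0]-a[0];print("width",np.linalg.norm(d),"yaw of plate x",np.degrees(np.arctan2(d[0],-d[1])))
E
```

```text
t 1.9 tcp [0.4508 0.0067 0.3126] yaw 5.153441827653739 zax [ 0.0007 -0.0003 -1.    ] q6 1.3699325086350973 grip 0.060148558505730206 0.0 F [-0.3774  0.5109 -0.3156]
tool-frame move [ 0.1017 -0.1799  0.0926]
ends (array([ 0.76267069, -0.02364477,  0.15022865]), np.float64(0.007241243594556922)) (array([ 0.70281165, -0.29516199,  0.16317934]), np.float64(0.007660675003712869))
width 0.2783386877505577 yaw of plate x -12.432625523290602
```

Scaled: -0.045 m / 0.6 = -0.075, 0.025 m / 0.6 = 0.0417.

inch_along --moves '[{"aperture": 0.06, "d": [0.0417, -0.075, 0]}, {"aperture": 0.06, "d": [0.0417, -0.075, 0]}, {"aperture": 0.06, "d": [0.0417, -0.075, 0]}, {"aperture": 0.06, "d": [0.0417, -0.075, 0]}, {"aperture": 0.06, "d": [0, 0, 0.075]}, {"aperture": 0.06, "d": [0, 0, 0.075]}, {"aperture": 0.06}, {"aperture": 0.06}]'

```text
clock: 2.8
tcp_pos: [0.5313, 0.1869, 0.2222]
tool_rot: [0.0, 0.999, 0.044, -0.001]
force: [0.4, -0.5, 0.8]
grip_width: 0.0598
grasp_force: 0.0
```

```bash
python3 where.py 0.536 0.195 0.115
python3 - <<'E'
from h import *
t,s=cam("top"),cam("scene"); cv2.imwrite("pics/hov.png",np.hstack([cv2.resize(t["frame"][150:250,190:320,::-1],(390,300)),cv2.resize(s["frame"][120:260,330:512,::-1],(390,300))]))
E
```

```text
t 2.8 tcp [0.5313 0.1869 0.2222] yaw 5.089359951899956 zax [-0.0021 -0.0009 -1.    ] q6 1.7197090085738573 grip 0.05983247536563905 0.0 F [ 0.4441 -0.5357  0.7669]
tool-frame move [ 0.0057 -0.0077  0.1072]
```

View pics/hov.png

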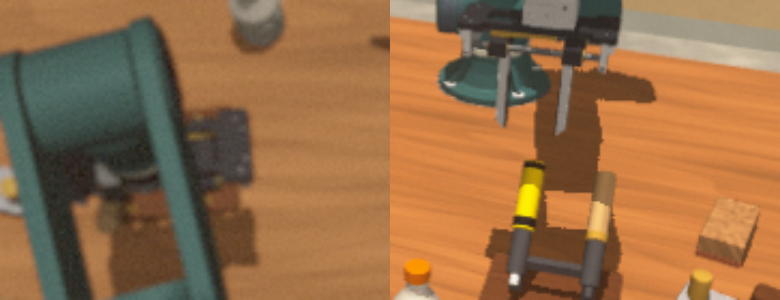

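The view shows the fingers (crop 505,125 and 562,132) straddling the torch (crop 528,200), with the file clear to one side. I'm descending.

Scaled: 0.03 m / 0.6 = 0.05, 0.017 m / 0.6 = 0.0283.

inch_along --moves '[{"aperture": 0.06, "d": [0.01, -0.0133, 0.05]}, {"aperture": 0.06, "d": [0, 0, 0.05]}, {"aperture": 0.06, "d": [0, 0, 0.05]}, {"aperture": 0.06, "d": [0, 0, 0.0283]}, {"aperture": 0.06}]'

```text
clock: 3.4
tcp_pos: [0.5377, 0.1959, 0.1165]
tool_rot: [-0.0, 0.999, 0.045, 0.001]
force: [-0.3, -1.1, 0.1]
grip_width: 0.06
grasp_force: 0.0
```

```bash
python3 where.py 0.536 0.195 0.115
```

```text
t 3.4 tcp [0.5377 0.1959 0.1165] yaw 5.102029669635385 zax [ 0.0012  0.0002 -1.    ] q6 1.7322644394008906 grip 0.05999256432387541 0.0 F [-0.2507 -1.1293  0.0821]
tool-frame move [-0.0017  0.0008  0.0015]
```

inch_along --moves '[{"aperture": 0.0}, {"aperture": 0.0}, {"aperture": 0.0}, {"aperture": 0.0}, {"aperture": 0.0}, {"aperture": 0.0}]' --grip_force 25

```text
clock: 4.0
tcp_pos: [0.5374, 0.196, 0.1165]
tool_rot: [0.0, 0.999, 0.045, 0.001]
force: [-0.4, -1.8, 3.9]
grip_width: 0.0272
grasp_force: 24.9
```

Scaled: -0.0148 m / 0.6 = -0.0247, -0.0134 m / 0.6 = -0.0223.

inch_along --moves '[{"aperture": 0, "d": [-0.0247, 0, -0.0223]}]'

```text
clock: 4.1
tcp_pos: [0.5243, 0.1948, 0.1275]
tool_rot: [0.0, 0.999, 0.044, 0.002]
force: [3.2, -0.4, -2.3]
grip_width: 0.0278
grasp_force: 24.9
```

inch_along --moves '[{"aperture": 0, "d": [-0.0247, 0, -0.0223]}, {"aperture": 0, "d": [-0.0247, 0, -0.0223]}]'

```text
clock: 4.3
tcp_pos: [0.4924, 0.1924, 0.1555]
tool_rot: [-0.0, 0.999, 0.045, 0.0]
force: [0.9, 0.4, -1.0]
grip_width: 0.028
grasp_force: 24.9
```

inch_along --moves '[{"aperture": 0, "d": [-0.0247, 0, -0.0223]}, {"aperture": 0, "d": [-0.0247, 0, -0.0223]}, {"aperture": 0, "d": [-0.0247, 0, -0.0223]}, {"aperture": 0}]'

```text
clock: 4.7
tcp_pos: [0.4479, 0.1888, 0.1976]
tool_rot: [-0.001, 0.999, 0.045, 0.001]
force: [-0.4, -0.0, -1.7]
grip_width: 0.0274
grasp_force: 24.9
```

Scaled: 0.035 m / 0.6 = 0.0583, -0.02 m / 0.6 = -0.0333, 0.09 rad / 3.1416 = 0.0286.

inch_along --moves '[{"aperture": 0, "d": [-0.0333, 0, -0.0167]}, {"aperture": 0, "d": [-0.0333, 0.0333, 0]}, {"aperture": 0, "d": [-0.0167, 0.0583, 0]}, {"aperture": 0, "d": [0, 0.0583, 0]}, {"aperture": 0, "d": [0, 0.0583, 0], "spin": 0.0318}, {"aperture": 0, "d": [0, 0.0583, 0.0167], "spin": 0.0318}, {"aperture": 0, "d": [0, 0, 0.0167], "spin": 0.0286}, {"aperture": 0}]'

```text
clock: 5.5
tcp_pos: [0.4084, 0.0235, 0.1832]
tool_rot: [-0.0, 0.995, -0.101, -0.002]
force: [-1.0, 0.0, -2.6]
grip_width: 0.0278
grasp_force: 24.9
```

```bash
python3 where.py 0.4 0.02 0.12
python3 - <<'E'
from h import *
t,s=cam("top"),cam("scene"); cv2.imwrite("pics/held.png",np.hstack([cv2.resize(t["frame"][170:320,220:415,::-1],(390,300)),cv2.resize(s["frame"][70:220,250:445,::-1],(390,300))]))
E
```

```text
t 5.5 tcp [0.4084 0.0235 0.1832] yaw -11.604799975859251 zax [-0.0048  0.0007 -1.    ] q6 1.6917640005868386 grip 0.027792525447070008 24.928936064243317 F [-1.0172  0.0342 -2.6118]
tool-frame move [-0.0073  0.0051  0.0632]
```

View pics/held.png

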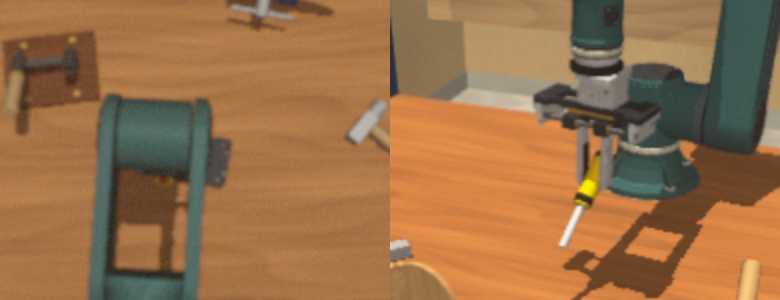

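Scaled: 0.03 m / 0.6 = 0.05, 0.028 m / 0.6 = 0.0467.

inch_along --moves '[{"aperture": 0, "d": [0, 0, 0.05]}, {"aperture": 0, "d": [0, 0, 0.05]}, {"aperture": 0, "d": [0, 0, 0.0467]}, {"aperture": 0}, {"aperture": 0}]' --grip_force 8

```text
clock: 6.1
tcp_pos: [0.4097, 0.0249, 0.0984]
tool_rot: [-0.0, 0.995, -0.099, 0.0]
force: [0.1, -1.1, -2.0]
grip_width: 0.0276
grasp_force: 8.0
```

inch_along --moves '[{"aperture": 0, "d": [0, 0, 0.01]}, {"aperture": 0, "d": [-0.005, 0, 0.01]}, {"aperture": 0, "d": [-0.0067, 0, 0.01]}, {"aperture": 0, "d": [-0.0083, 0, 0.01]}, {"aperture": 0, "d": [-0.0067, 0, 0.01]}, {"aperture": 0}]'

```text
clock: 6.7
tcp_pos: [0.3923, 0.0277, 0.0668]
tool_rot: [0.0, 0.995, -0.1, -0.001]
force: [-0.2, 0.3, -0.7]
grip_width: 0.0278
grasp_force: 8.0
```

```bash
python3 where.py 0.4 0 0.023
```

```text
t 6.7 tcp [0.3923 0.0277 0.0668] yaw -11.460453668067563 zax [-0.0022  0.     -1.    ] q6 1.6969442431629662 grip 0.02776494857881032 7.999251633882523 F [-0.2246  0.3227 -0.7367]
tool-frame move [0.0131 0.0256 0.0437]
```

Force is low, so it is pivoting freely. Continuing down to z ≈ 0.023.

Scaled: 0.008 m / 0.6 = 0.0133, 0.006 m / 0.6 = 0.01.

inch_along --moves '[{"aperture": 0, "d": [-0.0067, 0, 0.0133]}, {"aperture": 0, "d": [-0.005, 0, 0.0133]}, {"aperture": 0, "d": [-0.005, 0, 0.0133]}, {"aperture": 0, "d": [-0.005, 0, 0.0133]}, {"aperture": 0, "d": [-0.0033, 0, 0.01]}, {"aperture": 0, "d": [0, 0, 0.0083]}, {"aperture": 0}, {"aperture": 0}]'

```text
clock: 7.5
tcp_pos: [0.3791, 0.0304, 0.0248]
tool_rot: [0.0, 0.995, -0.1, -0.0]
force: [0.4, 0.8, -1.3]
grip_width: 0.0276
grasp_force: 8.0
```

```bash
python3 where.py
python3 - <<'E'
from h import *
s=cam("scene"); cv2.imwrite("pics/low.png",cv2.resize(s["frame"][110:230,280:440,::-1],(640,480),interpolation=cv2.INTER_CUBIC))
E
```

```text
t 7.5 tcp [0.3791 0.0304 0.0248] yaw -11.472661291387977 zax [-0.0001 -0.0001 -1.    ] q6 1.701959389994984 grip 0.027585607789795186 7.9998064041137695 F [ 0.4385  0.8007 -1.2961]
```

View pics/low.png

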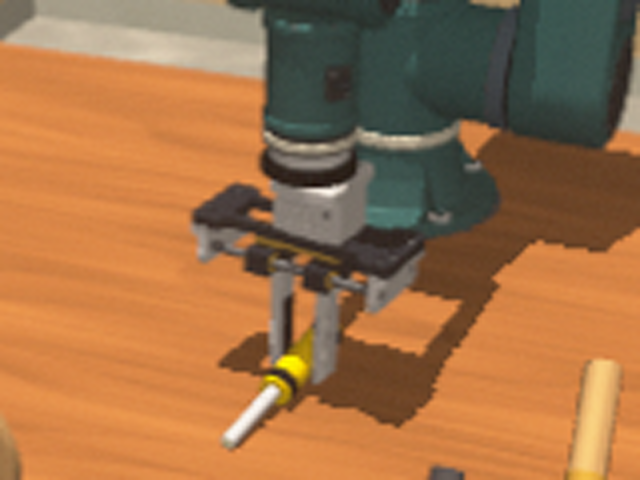

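The torch lies nearly level (lens at crop 232,440, handle at 300,355). I'll open slightly so that it settles flat on the bench, then regrip firmly.

Scaled: 0.004 m / 0.6 = 0.0067.

inch_along --moves '[{"aperture": 0, "d": [0, 0, 0.0067]}, {"aperture": 0}, {"aperture": 0.034}, {"aperture": 0.034}, {"aperture": 0.034}, {"aperture": 0.034}, {"aperture": 0.034}, {"aperture": 0.034}]'

```text
clock: 8.35
tcp_pos: [0.379, 0.0305, 0.0209]
tool_rot: [0.0, 0.995, -0.1, 0.0]
force: [-0.0, 0.5, -0.1]
grip_width: 0.0339
grasp_force: 0.0
```

inch_along --moves '[{"aperture": 0}, {"aperture": 0}, {"aperture": 0}, {"aperture": 0}, {"aperture": 0}]' --grip_force 30

```text
clock: 8.85
tcp_pos: [0.379, 0.0305, 0.0209]
tool_rot: [0.0, 0.995, -0.1, 0.0]
force: [0.8, 0.2, 0.3]
grip_width: 0.0271
grasp_force: 30.0
```

inch_along --moves '[{"aperture": 0, "d": [0, 0, -0.05]}, {"aperture": 0, "d": [0, 0, -0.0667]}, {"aperture": 0, "d": [0, 0, -0.0667]}, {"aperture": 0, "d": [0, 0, -0.0667]}, {"aperture": 0}, {"aperture": 0}]'

```text
clock: 9.45
tcp_pos: [0.3793, 0.0305, 0.1712]
tool_rot: [-0.0, 0.995, -0.1, 0.001]
force: [0.2, 0.0, -2.5]
grip_width: 0.0275
grasp_force: 30.0
```

```bash
python3 where.py
python3 - <<'E'
from h import *
s,t=cam("scene"),cam("top"); cv2.imwrite("pics/up.png",np.hstack([cv2.resize(s["frame"][60:180,280:440,::-1],(400,300)),cv2.resize(t["frame"][170:320,240:440,::-1],(400,300))]))
E
```

```text
t 9.45 tcp [0.3793 0.0305 0.1712] yaw -11.470663521282875 zax [ 0.0014 -0.0001 -1.    ] q6 1.701958781313914 grip 0.02749212960932877 29.99949485063553 F [ 0.1864  0.0259 -2.5053]
```

View pics/up.png

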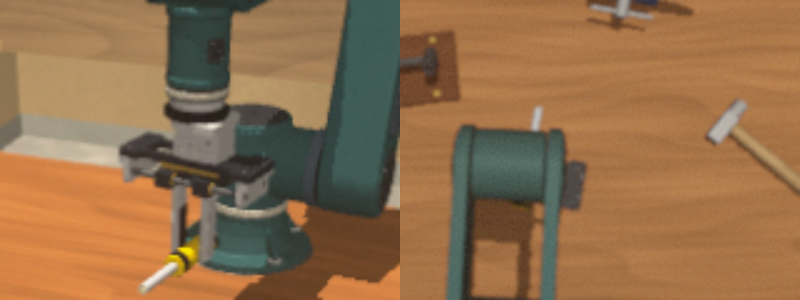

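```bash
python3 - <<'E'
from h import *
s,t=cam("scene"),cam("top")
print("lens",tri(s,(338.6,175.4),t,(309,224)), onz(t,(309,224.3),.164))
P=r.sense()["tcp_pos"]; x=np.array([np.cos(.2),-np.sin(.2),0]); print(P+x*.115)
E
```

```text
lens (array([0.48968328, 0.01134325, 0.16439002]), np.float64(0.005202093265400583)) [0.48967684 0.00892973 0.164     ]
[0.49044586 0.00773569 0.16862574]
```

Scaled: 0.035 m / 0.6 = 0.0583, 0.02 m / 0.6 = 0.0333.

inch_along --moves '[{"aperture": 0, "d": [0, 0.05, -0.011]}, {"aperture": 0, "d": [0.0333, 0.05, 0]}, {"aperture": 0, "d": [0.05, 0.05, 0]}, {"aperture": 0, "d": [0.0583, 0.035, 0]}, {"aperture": 0, "d": [0.0583, 0, 0]}, {"aperture": 0, "d": [0.05, 0, 0]}, {"aperture": 0, "d": [0.0333, 0, 0]}, {"aperture": 0, "d": [0.0167, 0, 0]}]'

```text
clock: 10.45
tcp_pos: [0.5338, -0.1143, 0.175]
tool_rot: [-0.0, 0.995, -0.1, -0.002]
force: [-0.2, -0.4, -2.0]
grip_width: 0.0272
grasp_force: 30.0
```

inch_along --moves '[{"aperture": 0, "d": [0.0133, 0, 0]}, {"aperture": 0}, {"aperture": 0}, {"aperture": 0}]'

```text
clock: 10.85
tcp_pos: [0.5406, -0.1154, 0.1777]
tool_rot: [0.0, 0.995, -0.1, 0.0]
force: [-0.2, -0.5, -0.4]
grip_width: 0.0273
grasp_force: 30.0
```

```bash
python3 where.py 0.5406 -0.1157 0.178
python3 - <<'E'
from h import *
s,t=cam("scene"),cam("top"); cv2.imwrite("pics/fin.png",np.hstack([cv2.resize(s["frame"][110:260,170:370,::-1],(400,300),interpolation=cv2.INTER_CUBIC),cv2.resize(t["frame"][120:220,300:433,::-1],(400,300),interpolation=cv2.INTER_CUBIC)]))
E
```

```text
t 10.85 tcp [ 0.5406 -0.1154  0.1777] yaw -11.464378960590048 zax [ 0.     -0.0001 -1.    ] q6 1.4579787961255049 grip 0.02726436180450185 29.99940812587738 F [-0.2284 -0.4778 -0.412 ]
tool-frame move [ 0.0001  0.0003 -0.0003]
```

View pics/fin.png

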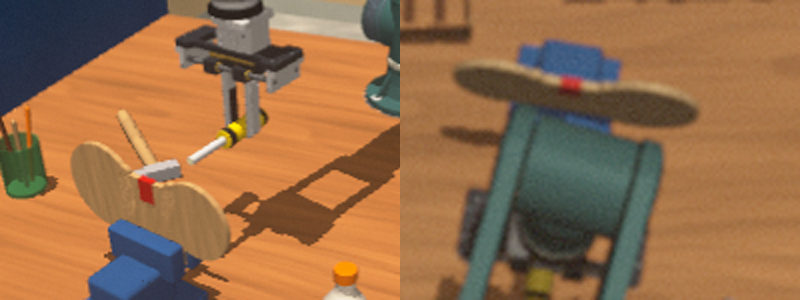

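The torch is level in front of the tape: lens at crop (193,160), tape at (147,188) in the scene view and (572,85) in the top view. One numeric check before hand-in.

```bash
python3 - <<'E'
from h import *
s,t=cam("scene"),cam("top")
L=onz(s,(266.5,190),.171); H=onz(s,(170+238/2,110+129/2),.171)  # lens, handle near black band
for z in(.165,.171,.178): print(z,onz(s,(266.5,190),z))
m=mask(t,(0,140,70),(8,255,255)); m[:135]=0;m[160:]=0;m[:,:345]=0;m[:,370:]=0
y,x=np.nonzero(m);print("tape px",x.min(),x.max(),y.min(),y.max(),len(x))
print("tape mid",onz(t,(x.mean(),y.min()),.185),onz(t,(x.mean(),y.max()),.16))
print("yaw torch",np.degrees(np.arctan2(*(L-H)[1::-1])),"H",H)
E
```

```text
0.165 [ 0.64049192 -0.13939477  0.165     ]
0.171 [ 0.64932539 -0.13373599  0.171     ]
0.178 [ 0.6596311  -0.12713408  0.178     ]
tape px 353 359 146 152 34
tape mid [ 0.7404302  -0.15032815  0.185     ] [ 0.72860377 -0.1521229   0.16      ]
yaw torch -9.11372050195228 H [ 0.54729947 -0.11736903  0.171     ]
```

```bash
python3 -c "
from plant import r
print(r.job_done())"
```

```text
the job is handed in; nothing more can be done
None
```

I handed the job in at about 11 s; no verdict was returned. By my measurements the gripper is holding the torch level with 30 N, aimed square-on at the middle of the red tape, its lens about 8 cm away.

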